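# Count to the third slot and push the harmonica case home

### The job

The loose harmonica case on the table belongs in the third slot of the wooden rack, counting every slot, full or empty, from the end where the pick dispenser stands. Run a fingertip along the top rail from the first slot at that end to the third and stop there, touching the paper ticket over each of the three on the way; only then push the case along the table into that third slot until it meets the back board. Push the case without lifting or tipping it, do not press the dispenser's plunger, leave the capo, the phone cradle and the two cases already in the rack where they are, and finish with the hand clear.

Things in the scene. Friction and masses are not known exactly. Their poses are not given: they have to be found in the camera images.
- rack: Fixed wooden rack of six side-by-side slots open toward the robot; no floor, so cases slide in along the table. 308 mm wide (y), 100 deep (x), 48 high. Origin: middle of the line of the dividers' front noses, at table level; x points into the slots, y left along the rack seen from the robot, z up. Seven round-nosed dividers, 8 mm thick, 36 high, at 50 mm pitch; clear slot width 42 mm.
- rail_top (a point): Middle of the top of the rack's rail, which runs the rack's whole width over the mouths of the slots: 20 mm wide (rack x = 6 to 26 mm), underside 36 mm and flat top 48 mm above the table. Behind it the slots are open above.
- back (a point): Middle of the foot of the back board's face, at rack x = 92 mm, where a case pushed home stops; the case's outer end then stands 12 mm out in front of the noses.
- slot1 (a point): Middle of the mouth of slot 1 counted from the rack's +y (left) end, between the noses, at table level; same axes as the rack.
- slot2 (a point): Middle of the mouth of slot 2 counted from the rack's +y (left) end, between the noses, at table level; same axes as the rack.
- slot3 (a point): Middle of the mouth of slot 3 counted from the rack's +y (left) end, between the noses, at table level; same axes as the rack.
- slot4 (a point): Middle of the mouth of slot 4 counted from the rack's +y (left) end, between the noses, at table level; same axes as the rack.
- slot5 (a point): Middle of the mouth of slot 5 counted from the rack's +y (left) end, between the noses, at table level; same axes as the rack.
- slot6 (a point): Middle of the mouth of slot 6 counted from the rack's +y (left) end, between the noses, at table level; same axes as the rack.
- ticket1: Blank paper ticket set flush in the rail's top over slot 1 from the +y (left) end: 20 mm along the rail, 20 mm across it (all of the rail's width). Origin at its middle, 6 mm under the rail's top. Touched by a fingertip, it counts as that slot.
- ticket2: Blank paper ticket set flush in the rail's top over slot 2 from the +y (left) end: 20 mm along the rail, 20 mm across it (all of the rail's width). Origin at its middle, 6 mm under the rail's top. Touched by a fingertip, it counts as that slot.
- ticket3: Blank paper ticket set flush in the rail's top over slot 3 from the +y (left) end: 20 mm along the rail, 20 mm across it (all of the rail's width). Origin at its middle, 6 mm under the rail's top. Touched by a fingertip, it counts as that slot.
- ticket4: Blank paper ticket set flush in the rail's top over slot 4 from the +y (left) end: 20 mm along the rail, 20 mm across it (all of the rail's width). Origin at its middle, 6 mm under the rail's top. Touched by a fingertip, it counts as that slot.
- ticket5: Blank paper ticket set flush in the rail's top over slot 5 from the +y (left) end: 20 mm along the rail, 20 mm across it (all of the rail's width). Origin at its middle, 6 mm under the rail's top. Touched by a fingertip, it counts as that slot.
- ticket6: Blank paper ticket set flush in the rail's top over slot 6 from the +y (left) end: 20 mm along the rail, 20 mm across it (all of the rail's width). Origin at its middle, 6 mm under the rail's top. Touched by a fingertip, it counts as that slot.
- case: Loose closed harmonica case of hard black plastic, a plain block 104 mm long (x) by 36 mm wide (y) by 26 mm high (z), 80 to 150 g; origin at the centre of its underside. It starts on the table in front of the rack, its length roughly along the slots. Either end may go in first.
- dispenser: Counter-top push dispenser of guitar picks: upright grey plastic box with a clear window, 66 by 60 mm on plan, 93 mm high with the plunger on top, fixed on the table. It stands beside one end of the rack, the left or the right; the slots are counted from that end. Origin at the centre of its underside.
- plunger (a joint): The dispenser's spring plunger, 0 up, positive pressed (m, to 0.010). Leave it alone.
- stock_a: A case like the loose one, already home in slot 2 from the left.
- stock_b: A case like the loose one, already home in slot 6 from the left.
- cradle: Loose wooden phone cradle, empty, 80 by 86 mm, 75 mm high, beside the other end of the rack. Origin at the centre of its underside.
- capo: Loose steel guitar capo lying flat, a C-shaped bow with a thumbscrew, about 90 by 85 mm and 14 mm high, on the table to the left. Origin near its middle, on the table.
Not all that is in view belongs to the job. What is shaped like the case but green is not meant.

How it is judged:
By the outcome, as a careful person would: the job done as asked, in the order asked, and still so for the second after the job is handed in, with the robot touching nothing.
It also fails if it takes over 67 s, if anything falls off the work surface, if the arm or the gripper's body presses on something with over 40 N, if the wrist force passes 120 N, or if a joint passes its speed limit or range.

### The arm

A 6-joint arm with a two-finger parallel gripper is mounted at the origin on the work surface. World frame = base frame: x ahead of the robot, y to its left, z up, the work surface at z = 0. Lengths are in m, angles in rad, forces in N, time in s.
With the tool pointing down it reaches from about 0.375 to 0.975 m from the base axis. Payload 3.8 kg.
Tool frame: the origin (TCP) lies on the mounting face of the last link; the fingertips stand 173 mm ahead of it and the grasp point (between the pads) lies 155 mm ahead of it; z points along the fingers, y is the direction in which the jaws open and shut (so a half turn about z gives the same grasp; the last joint's range is limited). The gripper opens to 85 mm and grips with 20 to 120 N. Pads are 22 mm wide; open, the fingers measure 114 mm over their backs; the gripper's body (76 mm by 85 mm) begins 54 mm behind the grasp point. The pads swing forward as they close: fully open they stand 13 mm farther back than shut.
Start: joints at [-1.219, 0.264, 1.604, -0, 1.274, -0.037], TCP at [0.256, -0.625, 0.405] pointing down, gripper open.
Joint ranges: [-2.63, 2.63], [-0.94, 2.18], [0.31, 2.57], [-1.31, 4.45], [0, 2.66], [-2.55, 2.55]. Speed limits (rad/s): [2.57, 2.57, 3.14, 3.14, 3.14, 3.14].

### API

Orientations are given as a rotation vector (axis times angle).
In Python, from workcell import bot gives the robot as it stands.
- The arm moves only by the shell command python3 -m jog 'ROWS' [FORCE]. ROWS is JSON, a list that holds one entry, the list of rows, each a list of 7 numbers: the closure, from 0 (fully open) to 1 (shut), then the shift along the tool's x, y, z in cm, then the turn, a rotation vector about the tool's x, y, z in rad. A call has 1 to 12 rows; each row is the pose to reach, as a shift and turn from the pose commanded when the call began, along the tool's axes at that moment; what a row does not reach only later rows make up. A row lasts 1/8 s, in which the tool goes at most 62.5 mm and 10.7 degrees, less where a joint would pass 70% of its speed; a pose out of reach is approached as far as the arm can. A call with a gripper value outside its range is refused whole. The fingers move at their own pace and stop on an object; FORCE is the grip in N (left out, the last holds). Time passes only in rows, so rows that repeat a pose let the fingers close. It gives the time, the measured TCP pose, the force and the opening at its end, in the units of the state.
- bot.read_state(): the state, without advancing time (a new reading comes with each control period).
- bot.read_camera(name): name is "scene" or "top"; returns the picture (400x640x3 uint8, red, green, blue); there is no depth.
- bot.camera_model(name): a dict with "intrinsics" (3x3 intrinsics, pixels), "rvec" (rotation vector, rad) and "tvec" (3), from world to camera coordinates, as OpenCV has them. Camera axes: x right, y down, z forward; pixel columns grow to the right and rows downward; lengths in m; the calibration is good to about 2 mm. A picture is of the moment at which its call begins. camera_model takes no time and is no camera call.
- bot.finish_job(): hands the job in, once; it reports no verdict.
The state is a dict: "time": time; "q": joint angles; "joint_vel": joint speeds; "joint_torque": joint torques, N m; "tool_pos": TCP position; "tcp_rot": TCP orientation; "wrist_force": force on the tool from outside, world axes, zero at the start; "torque": the same for the moment, N m; "width": opening from 0.0 (shut) to 1.0 (fully open).
Only numpy, scipy, OpenCV 4.12 (cv2) and the standard library are available. Lean on these libraries where they do the work, as an engineer would, in place of code of your own. Each camera call takes 0.05 s, during which the arm holds its last target.

## Working session

There is one attempt and no reset: what is moved stays moved. The work goes in short steps, Python scripts to look and compute and a shell command to move; the robot and the scene stay as the last step left them, time stands still between calls to the robot, and variables do not carry over. Pictures are saved under pics/ and viewed, and the job is handed in when it is done.

```bash
mkdir -p pics; ls; python3 - <<'E'
from workcell import bot
import cv2
print(bot.read_state())
for n in("scene","top"):
    m=bot.camera_model(n);print(n,m)
    cv2.imwrite(f"pics/{n}0.png",bot.read_camera(n)[:,:,::-1])
E
```

```text
pics
{'time': 0.0, 'q': array([-1.21891628e+00,  2.64746948e-01,  1.60540859e+00,  1.91920198e-05,
        1.27372751e+00, -3.68923809e-02]), 'joint_vel': array([-2.08398271e-03, -3.96499601e-05,  5.79804228e-04,  2.38056834e-03,
       -6.92602370e-04, -3.27915556e-04]), 'joint_torque': array([-7.56523787e-04, -5.15110803e+01, -3.67308176e+01, -9.91683987e-05,
        1.28576151e-02,  7.13481860e-07]), 'tool_pos': array([ 0.25574204, -0.62428644,  0.40334711]), 'tcp_rot': array([-3.08020461e+00, -6.06397498e-01,  5.35435350e-04]), 'wrist_force': array([ 0.20513012, -0.61703252, -0.21946504]), 'torque': array([ 0.0082953 ,  0.02031754, -0.00881756]), 'width': 1.000813872129573}
scene {'intrinsics': array([[457.9752596 ,   0.        , 322.68620412],
       [  0.        , 457.9752596 , 198.07523941],
       [  0.        ,   0.        ,   1.        ]]), 'rvec': array([ 1.25137297,  2.27779056, -0.94138777]), 'tvec': array([ 0.30271829, -0.30442845,  1.58504593])}
top {'intrinsics': array([[397.93006042,   0.        , 314.74687153],
       [  0.        , 397.93006042, 203.39574301],
       [  0.        ,   0.        ,   1.        ]]), 'rvec': array([ 2.16241806, -2.1320654 ,  0.16196912]), 'tvec': array([0.00733673, 0.58569921, 0.99050177])}
```

View pics/scene0.png

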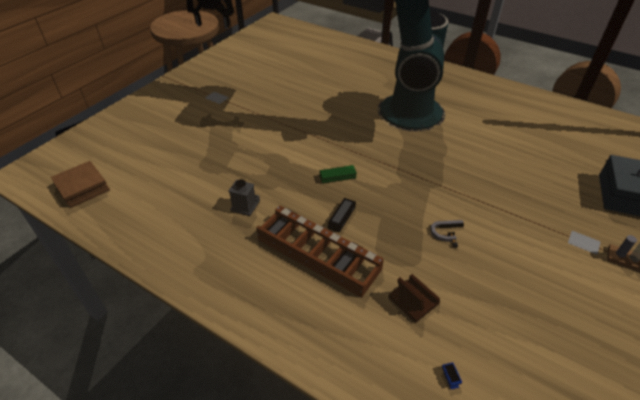

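View pics/top0.png

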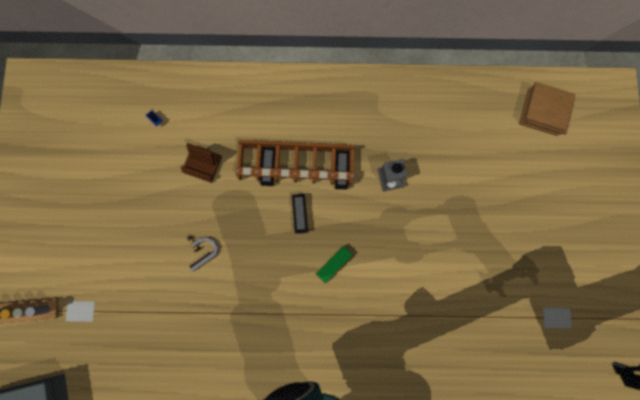

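```bash
python3 - <<'E'
import cv2
a=cv2.imread("pics/top0.png");cv2.imwrite("pics/topc.png",cv2.resize(a[130:250,225:425],None,fx=4,fy=4,interpolation=cv2.INTER_CUBIC))
a=cv2.imread("pics/scene0.png");cv2.imwrite("pics/scenec.png",cv2.resize(a[160:300,220:400],None,fx=4,fy=4,interpolation=cv2.INTER_CUBIC))
E
```

```text
(no output)
```

View pics/topc.png

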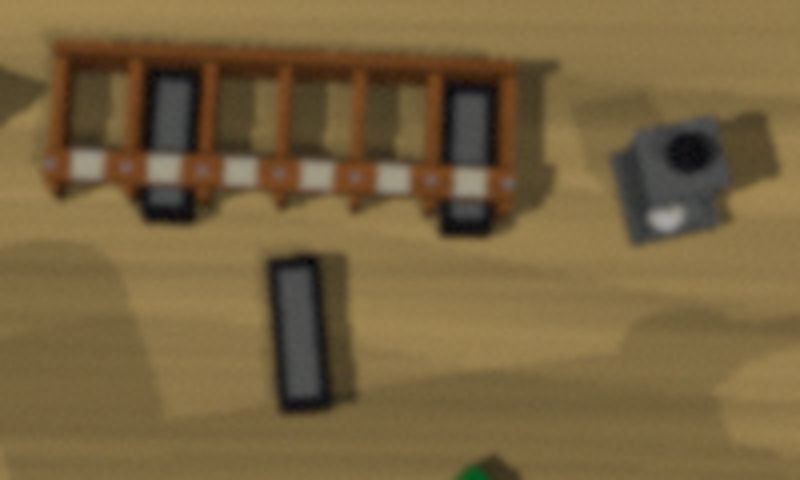

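View pics/scenec.png

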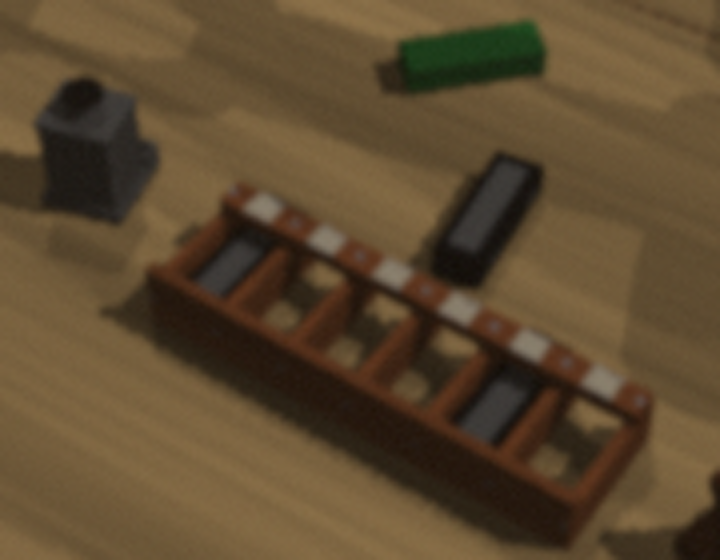

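```bash
cat > h.py <<'E'
import numpy as np,cv2
from workcell import bot
M={n:bot.camera_model(n) for n in("scene","top")}
def P(n):
    m=M[n];return m["intrinsics"]@np.c_[cv2.Rodrigues(m["rvec"])[0],m["tvec"]]
def full(p,off,f=4): return (np.array(p,float)+.5)/f-.5+np.array(off)
def tri(t,s):
    X=cv2.triangulatePoints(P("top"),P("scene"),t.T.copy(),s.T.copy());return (X[:3]/X[3]).T
def onz(n,uv,z):
    p=P(n);out=[]
    for u,v in uv:
        A=np.array([u*p[2]-p[0],v*p[2]-p[1]]);out.append(np.linalg.solve(A[:,:2],-A[:,3]-A[:,2]*z))
    return np.array(out)
E
python3 - <<'E'
from h import *
np.set_printoptions(precision=4,suppress=True)
tt=full([(88,165),(164,168),(240,172),(317,176),(393,179),(470,182)],(225,130))
ss=full([(604,383),(530,345),(460,307),(394,272),(327,241),(264,208)],(220,160))
print(tri(tt,ss)); print(onz("top",tt,.048)); print(onz("scene",ss,.048))
print("case",tri(full([(299,332)],(225,130)),full([(488,207)],(220,160))))
c=full([(268,258),(316,256),(330,408),(283,412)],(225,130));print(onz("top",c,.026))
c=full([(503,153),(542,165),(478,252),(437,240)],(220,160));print(onz("scene",c,.026))
print("label", onz("top",full([(293,260),(307,408)],(225,130)),.026))
print("plunger",tri(full([(688,152)],(225,130)),full([(82,90)],(220,160))))
E
```

```text
[[ 0.6681  0.1961  0.0459]
 [ 0.6669  0.1458  0.0466]
 [ 0.6648  0.0957  0.0478]
 [ 0.6626  0.046   0.0476]
 [ 0.662  -0.0042  0.0458]
 [ 0.6605 -0.0543  0.0462]]
[[ 0.6681  0.1948]
 [ 0.6668  0.1451]
 [ 0.6649  0.0954]
 [ 0.663   0.0451]
 [ 0.6617 -0.0045]
 [ 0.6605 -0.0549]]
[[ 0.6692  0.1975]
 [ 0.6677  0.1467]
 [ 0.6649  0.096 ]
 [ 0.6626  0.0469]
 [ 0.6635 -0.0027]
 [ 0.6616 -0.0527]]
case [[0.563  0.0562 0.0233]]
[[0.612  0.0771]
 [0.6138 0.0454]
 [0.5132 0.0344]
 [0.5102 0.0651]]
[[0.5163 0.0406]
 [0.512  0.0685]
 [0.6029 0.0726]
 [0.6082 0.0449]]
label [[0.6109 0.0606]
 [0.513  0.0495]]
plunger [[ 0.6718 -0.188   0.0914]]
```

```bash
cat >> h.py <<'E'
from scipy.spatial.transform import Rotation as R
np.set_printoptions(precision=4,suppress=True)
def st():
    s=bot.read_state();r=R.from_rotvec(s["tcp_rot"]);return s,r
def plan(xyz,yaw):
    "target: tool z down, tool x along (cos yaw, sin yaw)"
    s,r=st();c,n=np.cos(yaw),np.sin(yaw)
    T=R.from_matrix(np.array([[c,n,0],[n,-c,0],[0,0,-1.]]).T)
    print("t",s["time"],"pos",s["tool_pos"],"F",s["wrist_force"],"w",round(s["width"],3))
    print("x axis",r.as_matrix()[:,0],"z",r.as_matrix()[:,2])
    print("shift cm",r.inv().apply(np.array(xyz)-s["tool_pos"])*100,"turn",(r.inv()*T).as_rotvec())
E
python3 - <<'E'
from h import *
plan((0.6608,-0.0545,0.270),-.03)
plan((0.6608,-0.0545,0.270),-.03+np.pi)
E
```

```text
t 0.1 pos [ 0.2558 -0.6243  0.4034] F [ 0.1889  0.602  -0.0198] w 1.004
x axis [0.9254 0.379  0.0001] z [-0.0007  0.002  -1.    ]
shift cm [ 59.0792 -37.3507  13.4278] turn [-0.0021  0.0004  0.4188]
t 0.1 pos [ 0.2558 -0.6243  0.4034] F [ 0.1889  0.602  -0.0198] w 1.004
x axis [0.9254 0.379  0.0001] z [-0.0007  0.002  -1.    ]
shift cm [ 59.0792 -37.3507  13.4278] turn [-0.0005 -0.0029 -2.7228]
```

```bash
python3 -m jog '[[[1,5,-3.1,0,0,0,0.04],[1,10,-6.3,0,0,0,0.08],[1,15,-9.5,1,0,0,0.12],[1,20,-12.6,2,0,0,0.16],[1,25,-15.8,3,0,0,0.2],[1,30,-19,4,0,0,0.24],[1,35,-22.1,5,0,0,0.28],[1,40,-25.3,6,0,0,0.32],[1,45,-28.5,7,0,0,0.36],[1,50,-31.6,8,0,0,0.4],[1,55,-34.8,9,0,0,0.419],[1,59,-37.3,10,0,0,0.419]]]' 20
python3 - <<'E'
from h import *
plan((0.6608,-0.0545,0.228),-.03)
E
```

```text
time: 1.6
tool_pos: [0.6613, -0.0536, 0.3038]
tcp_rot: [-3.141, 0.046, 0.001]
wrist_force: [0.1, -0.7, 0.4]
width: 0.001
t 1.6 pos [ 0.6613 -0.0536  0.3038] F [ 0.0596 -0.7173  0.3802] w 0.001
x axis [ 0.9996 -0.0292 -0.0006] z [-0.0006  0.0002 -1.    ]
shift cm [-0.0416  0.0974  7.5807] turn [-0.0002  0.0006  0.0007]
```

```bash
python3 -m jog '[[[1,0,0.1,2,0,0,0],[1,0,0.1,4,0,0,0],[1,0,0.1,6,0,0,0],[1,0,0.1,7.3,0,0,0],[1,0,0.1,7.3,0,0,0]]]'
python3 - <<'E'
from h import *
s=bot.read_camera("scene")[:,:,::-1];cv2.imwrite("pics/s1.png",cv2.resize(s[120:300,200:400],None,fx=3,fy=3,interpolation=cv2.INTER_CUBIC))
s=bot.read_camera("top")[:,:,::-1];cv2.imwrite("pics/t1.png",cv2.resize(s[130:250,225:425],None,fx=4,fy=4,interpolation=cv2.INTER_CUBIC))
plan((0.6608,-0.0545,0.221),-.03)
E
```

```text
time: 2.22
tool_pos: [0.6594, -0.0576, 0.2299]
tcp_rot: [-3.141, 0.049, 0.005]
wrist_force: [0.5, 0.3, -0.7]
width: 0.0
t 2.325 pos [ 0.6605 -0.0574  0.2321] F [0.5267 0.2536 0.0127] w 0.001
x axis [ 0.9995 -0.031   0.0006] z [ 0.0006 -0.     -1.    ]
shift cm [ 0.0157 -0.2869  1.1065] turn [ 0.     -0.0006 -0.001 ]
```

View pics/s1.png

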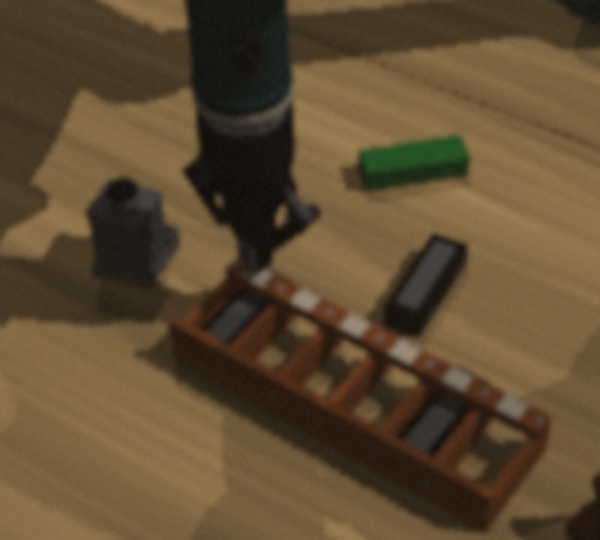

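View pics/t1.png

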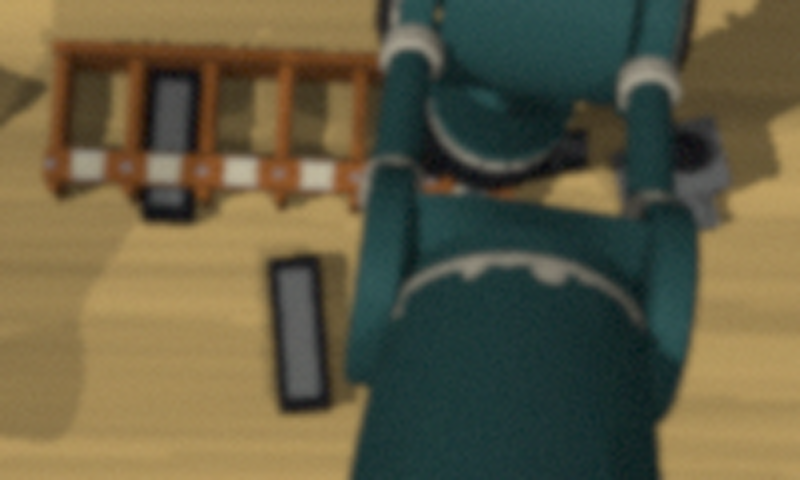

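```bash
python3 -m jog '[[[1,0,-0.2,0.3,0,0,0],[1,0,-0.2,0.6,0,0,0],[1,0,-0.2,0.8,0,0,0],[1,0,-0.2,0.8,0,0,0]]]'
for i in 1; do python3 -m jog '[[[1,0,0,0.1,0,0,0],[1,0,0,0.1,0,0,0]]]'; done
python3 -m jog '[[[1,0,0,0.1,0,0,0],[1,0,0,0.1,0,0,0]]]'
```

```text
time: 2.82
tool_pos: [0.6604, -0.0547, 0.2235]
tcp_rot: [-3.141, 0.047, 0.001]
wrist_force: [-0.5, 0.6, -0.5]
width: 0.002
time: 3.08
tool_pos: [0.6605, -0.0548, 0.2226]
tcp_rot: [3.141, -0.047, -0.0]
wrist_force: [0.4, 0.5, 0.7]
width: -0.0
time: 3.32
tool_pos: [0.6604, -0.0548, 0.2216]
tcp_rot: [-3.141, 0.048, 0.0]
wrist_force: [-0.2, -0.3, -0.3]
width: 0.004
```

```bash
python3 -m jog '[[[1,0,0,0.1,0,0,0],[1,0,0,0.1,0,0,0]]]'
python3 -m jog '[[[1,0,0,0.05,0,0,0],[1,0,0,0.05,0,0,0]]]'
```

```text
time: 3.58
tool_pos: [0.6605, -0.0548, 0.2215]
tcp_rot: [3.141, -0.047, -0.0]
wrist_force: [-3.0, -0.7, 5.4]
width: -0.0
time: 3.82
tool_pos: [0.6605, -0.0548, 0.2215]
tcp_rot: [3.141, -0.047, -0.0]
wrist_force: [-2.7, 0.1, 8.1]
width: -0.002
```

```bash
python3 -m jog '[[[1,0,-0.6,0,0,0,0],[1,0,-1.2,0,0,0,0],[1,0,-1.8,0,0,0,0],[1,0,-2.4,0,0,0,0],[1,0,-3,0,0,0,0],[1,0,-3.6,0,0,0,0],[1,0,-4.2,0,0,0,0],[1,0,-4.7,0,0,0,0],[1,0,-5,0,0,0,0],[1,0,-5,0,0,0,0]]]'
```

```text
time: 5.08
tool_pos: [0.6629, -0.0049, 0.2215]
tcp_rot: [3.141, -0.047, 0.005]
wrist_force: [0.1, -1.7, 6.0]
width: -0.003
```

```bash
python3 -m jog '[[[1,0,-0.6,0,0,0,0],[1,0,-1.2,0,0,0,0],[1,0,-1.8,0,0,0,0],[1,0,-2.4,0,0,0,0],[1,0,-3,0,0,0,0],[1,0,-3.6,0,0,0,0],[1,0,-4.2,0,0,0,0],[1,0,-4.7,0,0,0,0],[1,0,-5,0,0,0,0],[1,0,-5,0,0,0,0],[1,0,-5,0,0,0,0]]]'
python3 - <<'E'
from h import *
s=bot.read_camera("scene")[:,:,::-1];cv2.imwrite("pics/s2.png",cv2.resize(s[140:300,200:400],None,fx=4,fy=3.6,interpolation=cv2.INTER_CUBIC))
E
```

```text
time: 6.45
tool_pos: [0.6644, 0.0451, 0.2215]
tcp_rot: [3.141, -0.047, 0.005]
wrist_force: [-0.2, -0.7, 5.5]
width: -0.001
```

View pics/s2.png

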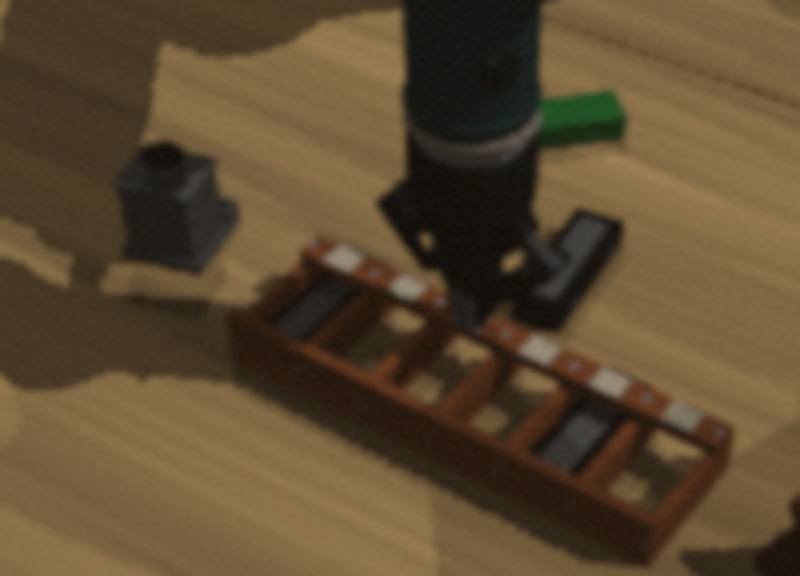

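```bash
python3 -m jog '[[[1,0,0,-1,0,0,0],[1,0,0,-3,0,0,0],[0,0,0,-6,0,0,0],[0,-4,0,-7,0,0,0],[0,-8,0,-7,0,0,0],[0,-10.2,0,-7,0,0,0],[0,-10.2,0,-7,0,0,0],[0,-10.2,0,-7,0,0,0]]]'
python3 - <<'E'
from h import *
plan((0.562,.049,0.190),-.03)
E
```

```text
time: 7.5
tool_pos: [0.5625, 0.0483, 0.2913]
tcp_rot: [-3.141, 0.047, -0.004]
wrist_force: [1.1, -0.1, -0.2]
width: 1.0
t 7.5 pos [0.5625 0.0483 0.2913] F [ 1.0579 -0.1457 -0.2021] w 1.0
x axis [ 0.9995 -0.0301  0.0024] z [ 0.0024  0.0002 -1.    ]
shift cm [-0.072  -0.0622 10.1315] turn [-0.0002 -0.0024 -0.0001]
```

```bash
python3 -m jog '[[[0,0,-0.05,3,0,0,0],[0,0,-0.05,6,0,0,0],[0,0,-0.05,9,0,0,0],[0,0,-0.05,11,0,0,0],[0,0,-0.05,11,0,0,0],[0,0,-0.05,11,0,0,0]]]' 20
python3 - <<'E'
from h import *
plan((0.562,.049,0.181),-.03)
s=bot.read_camera("scene")[:,:,::-1];cv2.imwrite("pics/s3.png",cv2.resize(s[120:270,250:450],None,fx=4,fy=4,interpolation=cv2.INTER_CUBIC))
E
```

```text
time: 8.25
tool_pos: [0.5628, 0.0487, 0.1809]
tcp_rot: [-3.141, 0.048, -0.002]
wrist_force: [-0.1, -0.2, -0.0]
width: 0.999
t 8.25 pos [0.5628 0.0487 0.1809] F [-0.1162 -0.22   -0.0002] w 0.999
x axis [ 0.9995 -0.0303  0.0015] z [ 0.0015  0.0001 -1.    ]
shift cm [-0.0773 -0.0244 -0.0055] turn [-0.0001 -0.0015 -0.0003]
```

View pics/s3.png

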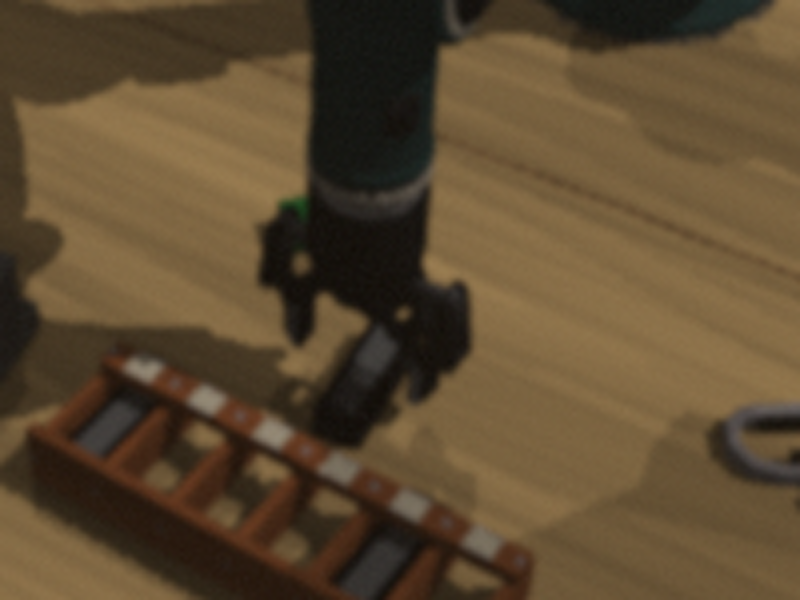

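The open fingers stand on either side of the case at about (300,330) and (425,380), so I'll close gently to centre and square it.

```bash
python3 -m jog '[[[0.2,0,0,0,0,0,0],[0.3,0,0,0,0,0,0],[0.4,0,0,0,0,0,0],[0.45,0,0,0,0,0,0],[0.5,0,0,0,0,0,0],[0.53,0,0,0,0,0,0],[0.56,0,0,0,0,0,0],[0.58,0,0,0,0,0,0],[0.6,0,0,0,0,0,0],[0.6,0,0,0,0,0,0]]]' 20
python3 -m jog '[[[0.5,0,0,0,0,0,0],[0,0,0,0,0,0,0],[0,0,0,0,0,0,0],[0,0,0,0,0,0,0]]]'
python3 -m jog '[[[0,0,0,-4,0,0,0],[0,0,0,-8,0,0,0],[0.9,-4,0,-8,0,0,0],[0.9,-9,0,-8,0,0,0],[0.9,-13,0,-8,0,0,0],[0.9,-13,0,-8,0,0,0],[0.9,-13,0,-8,0,0,0]]]'
python3 - <<'E'
from h import *
plan((0.562,.049,0.181),-.03)
s=bot.read_camera("scene")[:,:,::-1];cv2.imwrite("pics/s4.png",cv2.resize(s[120:270,250:450],None,fx=4,fy=4,interpolation=cv2.INTER_CUBIC))
s=bot.read_camera("top")[:,:,::-1];cv2.imwrite("pics/t4.png",cv2.resize(s[130:250,225:425],None,fx=4,fy=4,interpolation=cv2.INTER_CUBIC))
E
```

```text
time: 9.55
tool_pos: [0.5617, 0.0487, 0.1804]
tcp_rot: [-3.141, 0.047, -0.001]
wrist_force: [-0.3, 1.0, 3.7]
width: 0.434
time: 10.05
tool_pos: [0.5615, 0.0487, 0.18]
tcp_rot: [3.141, -0.047, -0.001]
wrist_force: [-0.2, 0.7, 0.9]
width: 1.0
time: 10.92
tool_pos: [0.4323, 0.0527, 0.2608]
tcp_rot: [-3.141, 0.047, -0.003]
wrist_force: [0.3, -0.2, 1.2]
width: 0.102
t 10.925 pos [0.4323 0.0527 0.2608] F [ 0.3477 -0.2213  1.2288] w 0.102
x axis [ 0.9995 -0.0301  0.0021] z [ 0.0021  0.0001 -1.    ]
shift cm [12.9624 -0.0223  8.0036] turn [-0.0001 -0.0021 -0.0001]
```

View pics/s4.png

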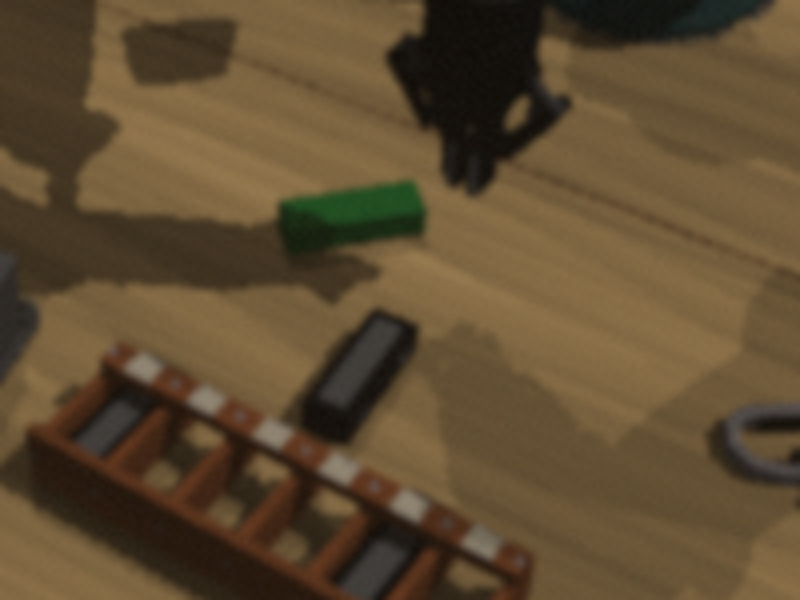

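View pics/t4.png

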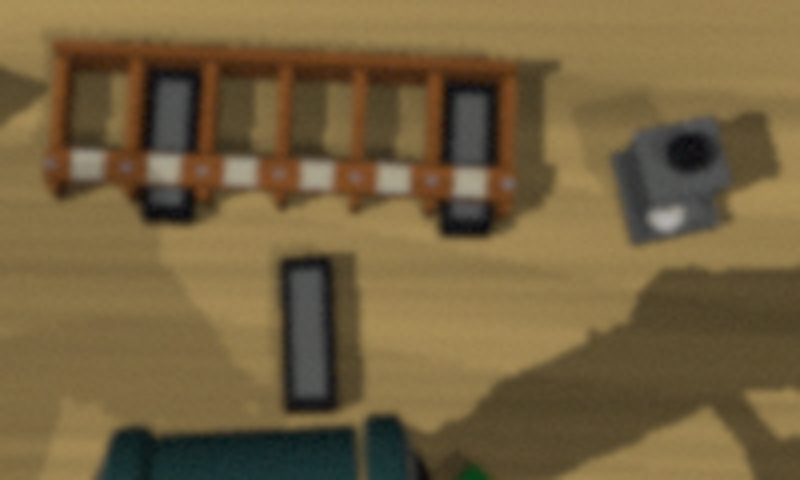

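```bash
python3 - <<'E'
from h import *
f=lambda *p:onz("top",full(p,(225,130)),.026)
print(f((306,258),(311,408),(310,333)),"stock ends",f((168.5,219),(467,234)),"far",f((175,71),(473,86)))
E
```

```text
[[0.6123 0.052 ]
 [0.513  0.0469]
 [0.5624 0.0484]] stock ends [[ 0.6373  0.1438]
 [ 0.6301 -0.0546]] far [[ 0.7388  0.1426]
 [ 0.7314 -0.0582]]
```

```bash
python3 -m jog '[[[0.9,2,0.12,2,0,0,0],[0.9,4,0.12,4,0,0,0],[0.9,5,0.12,6,0,0,0],[0.9,5,0.12,7.9,0,0,0],[0.9,5,0.12,7.9,0,0,0]]]' 40
python3 -m jog '[[[0.9,0.5,0,0,0,0,0],[0.9,1,0,0,0,0,0],[0.9,1.5,0,0,0,0,0],[0.9,2,0,0,0,0,0],[0.9,2.5,0,0,0,0,0],[0.9,3,0,0,0,0,0],[0.9,3.5,0,0,0,0,0],[0.9,3.5,0,0,0,0,0]]]'
python3 - <<'E'
from h import *
plan((0.562,.049,0.181),-.03)
s=bot.read_camera("scene")[:,:,::-1];cv2.imwrite("pics/s5.png",cv2.resize(s[120:270,250:450],None,fx=4,fy=4,interpolation=cv2.INTER_CUBIC))
s=bot.read_camera("top")[:,:,::-1];cv2.imwrite("pics/t5.png",cv2.resize(s[130:250,225:425],None,fx=4,fy=4,interpolation=cv2.INTER_CUBIC))
E
```

```text
time: 11.65
tool_pos: [0.4816, 0.0498, 0.1795]
tcp_rot: [3.141, -0.048, -0.006]
wrist_force: [-0.8, -0.3, 0.7]
width: 0.102
time: 12.65
tool_pos: [0.5172, 0.0489, 0.1813]
tcp_rot: [-3.141, 0.048, -0.002]
wrist_force: [0.4, 0.0, 0.3]
width: 0.1
t 12.65 pos [0.5172 0.0489 0.1813] F [0.3516 0.0466 0.3434] w 0.1
x axis [ 0.9995 -0.0303  0.001 ] z [ 0.001 -0.    -1.   ]
shift cm [ 4.48   -0.1505  0.0328] turn [-0.     -0.001  -0.0003]
```

View pics/s5.png

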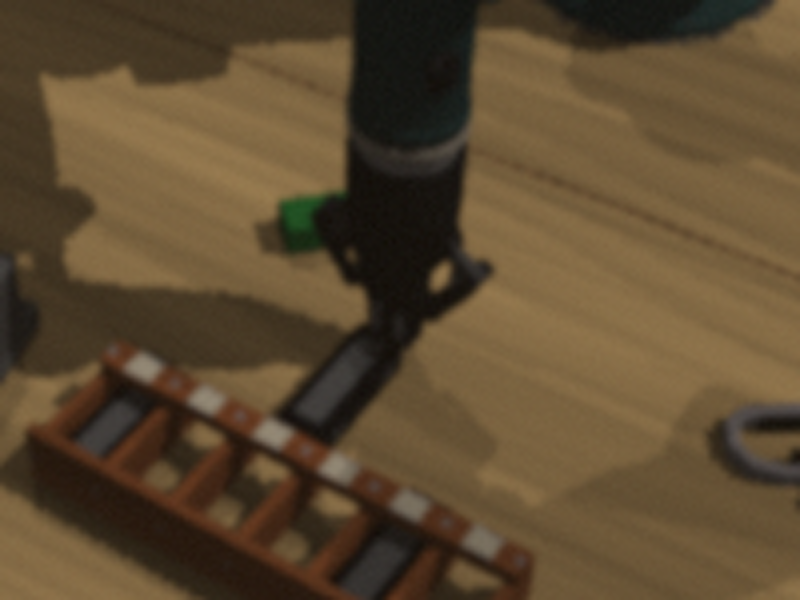

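View pics/t5.png

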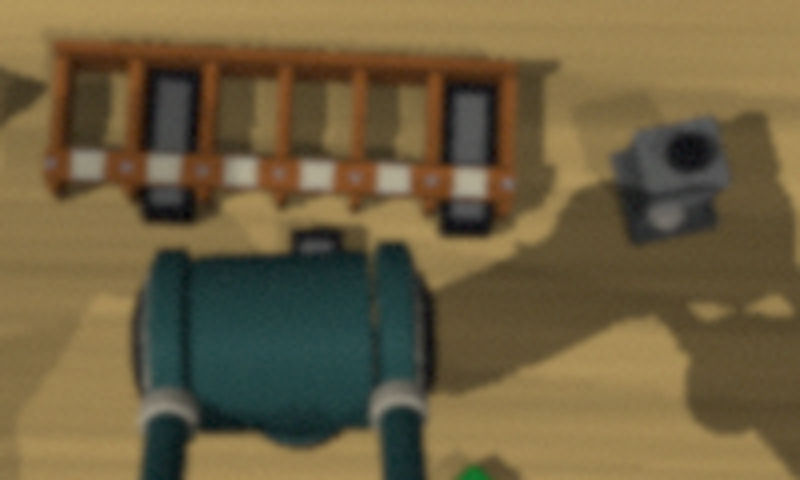

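The case front spans x=293–342 in the top crop, which is centred on slot 4 (nose midline about 317). I'll keep pushing.

```bash
python3 -m jog '[[[0.9,0.5,0,0,0,0,0],[0.9,1,0,0,0,0,0],[0.9,1.5,0,0,0,0,0],[0.9,2,0,0,0,0,0],[0.9,2.5,0,0,0,0,0],[0.9,3,0,0,0,0,0]]]'
python3 -m jog '[[[0.9,0.5,0,0,0,0,0],[0.9,1,0,0,0,0,0],[0.9,1.5,0,0,0,0,0],[0.9,2,0,0,0,0,0],[0.9,2.5,0,0,0,0,0],[0.9,3,0,0,0,0,0]]]'
python3 - <<'E'
from h import *
plan((0.562,.049,0.181),-.03)
s=bot.read_camera("scene")[:,:,::-1];cv2.imwrite("pics/s6.png",cv2.resize(s[140:290,250:450],None,fx=4,fy=4,interpolation=cv2.INTER_CUBIC))
s=bot.read_camera("top")[:,:,::-1];cv2.imwrite("pics/t6.png",cv2.resize(s[130:250,225:425],None,fx=4,fy=4,interpolation=cv2.INTER_CUBIC))
E
```

```text
time: 13.5
tool_pos: [0.5469, 0.048, 0.1811]
tcp_rot: [3.141, -0.047, -0.0]
wrist_force: [-0.4, 0.1, -1.3]
width: 0.099
time: 14.25
tool_pos: [0.5768, 0.0471, 0.1812]
tcp_rot: [-3.141, 0.047, 0.0]
wrist_force: [-0.3, -0.2, 0.2]
width: 0.1
t 14.25 pos [0.5768 0.0471 0.1812] F [-0.3287 -0.2259  0.215 ] w 0.1
x axis [ 0.9995 -0.0302 -0.0001] z [-0.0001  0.     -1.    ]
shift cm [-1.4873 -0.1454  0.0164] turn [-0.      0.0001 -0.0002]
```

View pics/s6.png

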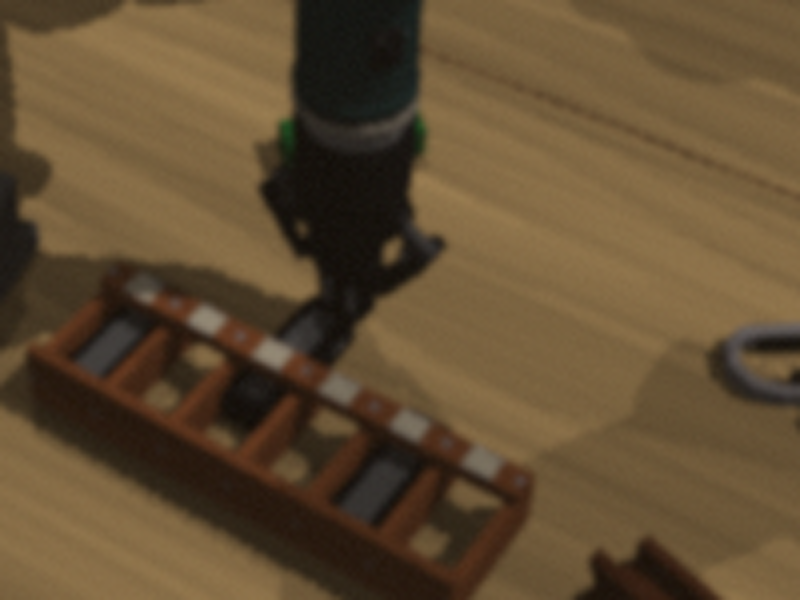

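View pics/t6.png

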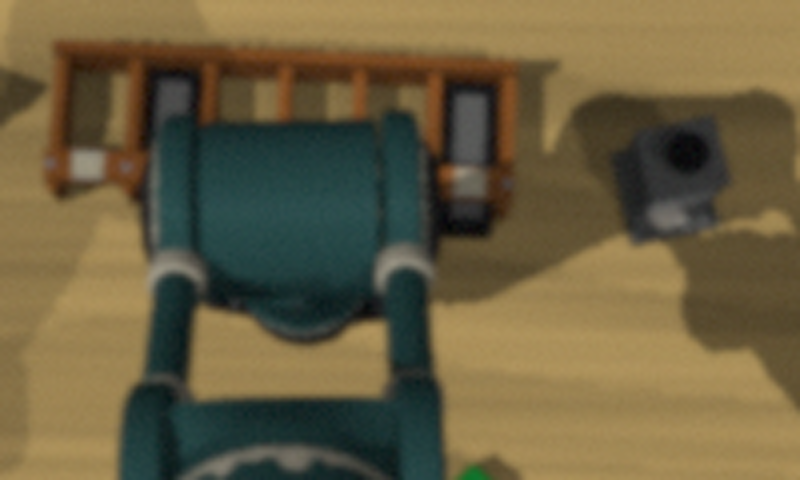

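```bash
python3 -m jog '[[[0.9,0.5,0,0,0,0,0],[0.9,1,0,0,0,0,0],[0.9,1.5,0,0,0,0,0],[0.9,2,0,0,0,0,0],[0.9,2.5,0,0,0,0,0],[0.9,3,0,0,0,0,0],[0.9,3.5,0,0,0,0,0],[0.9,4,0,0,0,0,0],[0.9,4,0,0,0,0,0]]]'
python3 -m jog '[[[0.9,0.2,0,0,0,0,0],[0.9,0.3,0,0,0,0,0],[0.9,0.3,0,0,0,0,0]]]'
```

```text
time: 15.48
tool_pos: [0.6171, 0.0458, 0.1814]
tcp_rot: [-3.141, 0.048, -0.002]
wrist_force: [-0.3, -0.7, 0.8]
width: 0.099
time: 15.85
tool_pos: [0.6195, 0.0458, 0.1812]
tcp_rot: [-3.141, 0.047, 0.0]
wrist_force: [-0.4, 0.3, 0.6]
width: 0.098
```

```bash
python3 -m jog '[[[0.9,0.2,0,0,0,0,0],[0.9,0.2,0,0,0,0,0]]]'
```

```text
time: 16.1
tool_pos: [0.6217, 0.0457, 0.1812]
tcp_rot: [-3.141, 0.047, -0.001]
wrist_force: [-0.3, -0.2, 0.1]
width: 0.099
```

```bash
python3 -m jog '[[[0.9,0.15,0,0,0,0,0],[0.9,0.15,0,0,0,0,0]]]'
python3 -m jog '[[[0.9,0.1,0,0,0,0,0],[0.9,0.1,0,0,0,0,0]]]'
```

```text
time: 16.35
tool_pos: [0.6232, 0.0457, 0.1812]
tcp_rot: [-3.141, 0.047, -0.001]
wrist_force: [-0.5, -1.0, 0.0]
width: 0.1
time: 16.6
tool_pos: [0.6238, 0.0457, 0.1811]
tcp_rot: [-3.141, 0.047, 0.001]
wrist_force: [-1.4, 0.2, 1.1]
width: 0.1
```

```bash
python3 -m jog '[[[0.9,0.1,0,0,0,0,0],[0.9,0.1,0,0,0,0,0]]]'
python3 -m jog '[[[0.9,0.1,0,0,0,0,0],[0.9,0.1,0,0,0,0,0]]]'
```

```text
time: 16.85
tool_pos: [0.6242, 0.0456, 0.181]
tcp_rot: [3.141, -0.047, -0.004]
wrist_force: [-4.9, 0.1, 3.3]
width: 0.1
time: 17.1
tool_pos: [0.6246, 0.0457, 0.1808]
tcp_rot: [3.141, -0.047, -0.007]
wrist_force: [-7.4, 0.3, 5.5]
width: 0.097
```

Force is climbing while the case no longer advances, so it has met the back board. Next I back straight off, rise and look.

```bash
python3 -m jog '[[[0.9,-1,0,0,0,0,0],[0.9,-3,0,0,0,0,0],[0.9,-6,0,0,0,0,0],[0.9,-10,0,-4,0,0,0],[0.9,-14,0,-10,0,0,0],[0.9,-16,0,-15,0,0,0],[0.9,-18,0,-18,0,0,0],[0.9,-18,0,-18,0,0,0],[0.9,-18,0,-18,0,0,0]]]'
python3 - <<'E'
from h import *
plan((0.562,.049,0.181),-.03)
s=bot.read_camera("scene")[:,:,::-1];cv2.imwrite("pics/s7.png",s);cv2.imwrite("pics/s7c.png",cv2.resize(s[160:300,220:400],None,fx=4,fy=4,interpolation=cv2.INTER_CUBIC))
s=bot.read_camera("top")[:,:,::-1];cv2.imwrite("pics/t7f.png",s);cv2.imwrite("pics/t7.png",cv2.resize(s[130:250,225:425],None,fx=4,fy=4,interpolation=cv2.INTER_CUBIC))
E
```

```text
time: 18.23
tool_pos: [0.446, 0.051, 0.3607]
tcp_rot: [-3.141, 0.047, -0.001]
wrist_force: [-0.2, -0.5, 1.2]
width: 0.102
t 18.225 pos [0.446  0.051  0.3607] F [-0.2232 -0.4706  1.2459] w 0.102
x axis [ 0.9995 -0.0302  0.0009] z [ 0.0009 -0.     -1.    ]
shift cm [11.5839 -0.1503 17.9799] turn [-0.     -0.0009 -0.0002]
```

View pics/s7c.png

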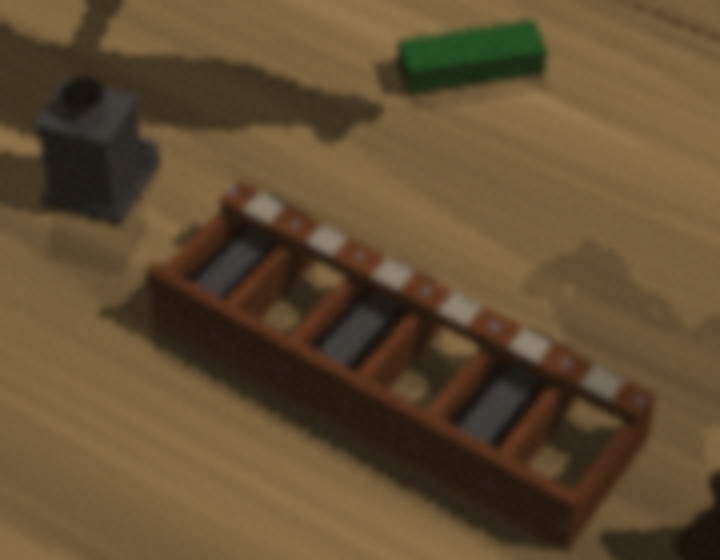

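View pics/t7.png

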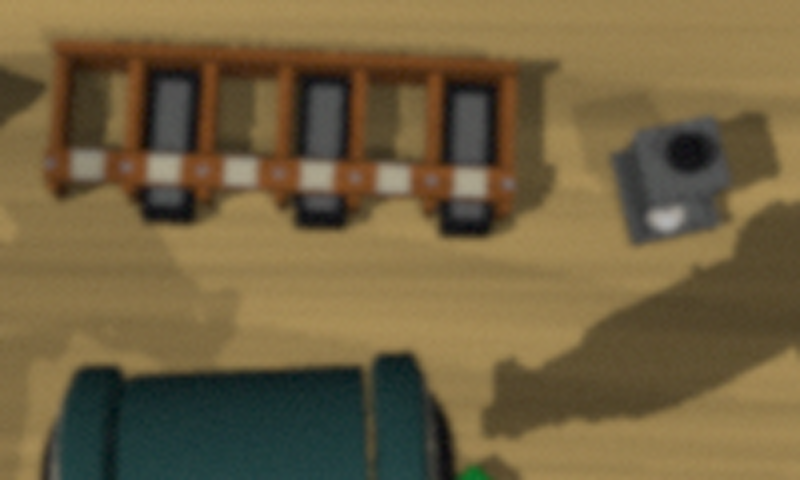

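View pics/t7f.png

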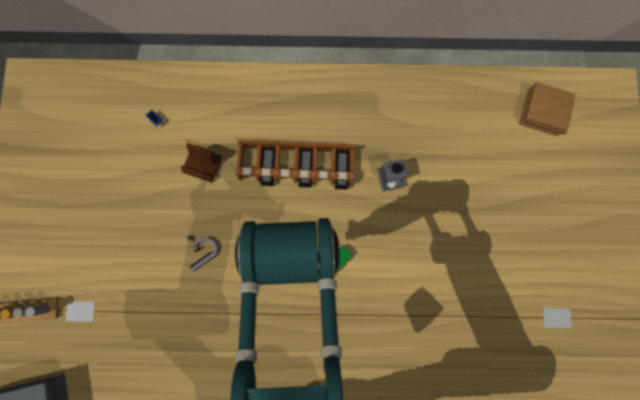

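The case's outer end is at crop row 227. The two stock cases end at rows 219 and 234, so on the rack's slant it is level with them and home in the third slot. Everything else is where it was.

```bash
python3 -c "
from workcell import bot
print(bot.finish_job())"
```

```text
the job is handed in; nothing more can be done
None
```

The loose case is home in the third slot from the dispenser end, and the job is handed in at about 18 s.

- **Counting:** The dispenser stands at the right end, so the third slot is slot 4 from the left.
- **Rail:** I ran the shut fingertips along the rail over tickets 6, 5 and 4, stopping on 4. The contact force read 8.1 N on the first ticket, 6.0 N on the second and 5.5 N on the third.
- **Alignment:** I centred the case with a light 20 N squeeze while it lay on the table, then let go. It was still about 3° off square, and pushing with two fingers against its rear end straightened it.
- **Push:** The case slid in freely. At the end the force rose to 7.4 N and it moved no further, which I took as the back board.
- **Last pictures:** The case's outer end is level with the two stock cases. The stock cases, capo, cradle, dispenser and the green block show no visible change, and the hand is clear.

The two cameras differed by about 2 mm on the rack's position. The slot clearance absorbed that, and no check failed.

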